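# Send the hung centring ring through the lock chute

### The job

Take the round brass ring off its display peg, lifting its hanger over the upturned tip, and lower it into the chute's chamber through the open top. Close the top shutter fully, and only then slide the side gate open so that the ring runs down into the crate; never have both doors open at once. Finish with the gate fully shut again, the ring lying in the crate, and the square plate and everything else left where they were.

Things in the scene. Friction and masses are not known exactly. Their poses are not given: they have to be found in the camera images.
- ring: brass centring ring on a hanger, 82 mm tall, 44 wide, 8 thick, 0.1 kg, smooth: a round ring (44 mm outside, 28 bore) below a flat eye 40 x 40 mm with a slot 20 wide, 26 tall. It starts hanging by the slot on one of the two pegs. Origin: slot centre; z up the hanger, x through its thickness, y across. Ring centre 39 mm below the origin, lowest point 61 below, top edge 21 above
- plate: the square brass plate on the stand's other peg, to be left there: the same eye as the ring's hanger, but below it a solid square 60 x 60 mm (so it looks wider than the ring, from above too). Origin at the centre of its slot, axes as for the ring
- stand: fixed wooden display stand: a crossbar 264 mm long (y), 18 tall, on two end posts, its front face at x = 0, its mid-height 165 mm above the counter. Two round steel pegs stick out along -x at y = +60 and -60 mm. Origin on the counter under the middle of the bar's front face; what hangs on a peg starts square to it (same yaw as the stand)
- peg_left (a point): point on the axis of the +y peg, 32 mm from the bar, 165 mm up, where a part hangs. The peg is 6 mm thick, runs level for 62 mm from the bar, then turns up: at 74 mm out its tip's top is 13 mm above the level axis. A hanging part must rise about 15 mm (over 10, under 20) for its slot to pass the tip
- peg_right (a point): the same point on the like peg on the stand's -y side
- chute: fixed tin lock chute on legs, downhill along its +y, 120 mm wide inside (x -60 to 60). From y = -130 to 0 mm a lock chamber, walls up to z = 250, open-topped under the shutter; at y = 0 the gate; then open chute down to y = 150 and the crate. Slippery floor: z = 146 mm at the gate, rising 0.404 mm per mm uphill. Gate open, things slide down in 1 s. Origin on the counter under the gate's middle
- shutter (a joint): the outer door: a flat steel sheet that slides level along the chute's -y over the chamber's top (its top at z = 254 mm). 0 = shut, 0.12 m = fully open; it starts open and stays where it is left; about 2 N moves it
- shutter_knob (a point): middle of the shutter's upright round knob (16 mm across, 36 mm tall, from z = 254 to 290 mm); it moves with the shutter and with the shutter shut lies 100 mm uphill (-y) of the gate, mid-width
- gate (a joint): the inner door: an upright steel sheet across the chute that slides sideways along the chute's -x. 0 = shut (as at the start), 0.125 m = fully open; it stays where it is left; about 2 N moves it
- gate_knob (a point): middle of the gate's upright round knob (16 mm across, 36 mm tall, from z = 254 to 290 mm) on the gate's top edge, 45 mm to +x of the chute's middle when shut; it moves with the gate
- crate_in (a point): centre of the crate's inner floor. The open wooden crate under the chute's lower end is fixed, 220 mm (x) by 240 mm (y) outside, 70 mm high, walls 8 mm, turned like the chute
- bowl: the black wood (lawn bowl), 120 mm across, on a rubber rest ring, 126 mm tall; origin at the centre of its underside
- jack: the white porcelain jack, a 63 mm ball in a low wooden cup, 72 mm tall; origin at the centre of the cup's underside
- weight: the cast iron weight, 60 mm across and 64 mm tall with a knob on top; origin at the centre of its underside
- collar: a plain brass collar lying flat, 90 mm across, 12 mm high, no hanger; origin at the centre of its underside
- mug: a white mug, 78 mm across and 90 mm tall; origin at the centre of its underside
- tin: a closed steel tin, 60 mm across and 55 mm tall; origin at the centre of its underside
- brush: a hand brush lying on the counter; origin under its middle

How it is judged (in metres and radians):
On the way, in this order (a step that is already met when the one before it is completed fails the run):
1. the ring is off its peg and away from it (distance between ring and peg_left above 0.09 m and distance between ring and peg_right above 0.09 m), for 0.1 s.
2. the ring lies in the chamber, let go, with the gate shut (x of ring in the frame of chute between -0.062 and 0.062 m and y of ring in the frame of chute between -0.132 and 0.002 m and z of ring in the frame of chute between 0.13 and 0.245 m and value of joint gate below 0.008 m and contact force between the fingers and ring below 0.1 N and linear speed of ring below 0.05 m/s), for 0.2 s.
3. the shutter is shut over the ring, the gate still shut (x of ring in the frame of chute between -0.062 and 0.062 m and y of ring in the frame of chute between -0.132 and 0.002 m and z of ring in the frame of chute between 0.13 and 0.245 m and value of joint each of shutter, gate below 0.008 m), for 0.2 s.
4. with the shutter shut and the gate open, the ring has run down into the crate (x of ring in the frame of crate_in between -0.102 and 0.102 m and y of ring in the frame of crate_in between -0.112 and 0.112 m and z of ring in the frame of crate_in below 0.062 m and value of joint shutter below 0.008 m and value of joint gate above 0.012 m), for 0.1 s.
At the end, for the whole second after the job is handed in: the ring lies still in the crate (inside its walls, its eye less than 62 mm above the crate's floor), the shutter and the gate are both shut to within 8 mm, and the square plate still hangs on the stand (x of ring in the frame of crate_in between -0.102 and 0.102 m and y of ring in the frame of crate_in between -0.112 and 0.112 m and z of ring in the frame of crate_in below 0.062 m and value of joint each of shutter, gate below 0.008 m and linear speed of ring below 0.02 m/s and distance between plate and stand below 0.25 m); the robot touches nothing.
It fails at once if shutter and gate both open (each by more than 15 mm) at once (value of joint each of shutter, gate above 0.015 m).
It fails at once if the square plate taken or knocked more than 25 mm from its place (distance of plate from where it was at the start of the episode above 0.025 m).
It fails at once if a bystander moved by more than 30 mm (distance of any of bowl, jack, weight, collar, mug, tin, brush from where it was at the start of the episode above 0.03 m).
It also fails if it takes over 62 s, if anything falls off the work surface, if the arm or the gripper's body presses on something with over 40 N, if the wrist force passes 120 N, or if a joint passes its speed limit or range.

### The arm

A 6-joint arm with a two-finger parallel gripper is mounted at the origin on the work surface. World frame = base frame: x ahead of the robot, y to its left, z up, the work surface at z = 0. Lengths are in m, angles in degrees, forces in N, time in s.
With the tool pointing down it reaches from about 0.375 to 0.9 m from the base axis. Payload 3.1 kg.
Tool frame: the origin (TCP) lies at the very end of the fingers, on their centre line; the grasp point (between the pads) lies 19 mm behind it; z points along the fingers, y is the direction in which the jaws open and shut (so a half turn about z gives the same grasp; the last joint's range is limited). The gripper opens to 87 mm and grips with 3 to 60 N. Pads are 19 mm wide; open, the fingers measure 117 mm over their backs; the gripper's body (75 mm by 190 mm) begins 51 mm behind the grasp point.
Start: joints at [-80.472, 30.224, 82.088, -0, 67.689, -10.227], TCP at [0.211, -0.588, 0.223] pointing down, gripper open.
Joint ranges: [-176.69, 176.69], [-43.24, 126.21], [12.49, 139.97], [-82, 262], [0, 151.66], [-163.58, 163.58]. Speed limits (degrees/s): [159.86, 159.86, 180, 180, 180, 180].

### API

Orientations are given as a 3x3 rotation matrix whose columns are the frame's x, y, z axes.
In Python, from rig import read_state, capture, hand_in gives the robot as it stands. The module is installed in compiled form; this text tells all that it offers.
- The arm moves only by the tool send_rows, never from a script. Its argument "moves" is one flat list of numbers, 7 for each row, row after row: the turn, a rotation vector about the world's x, y, z in degrees, then the shift along the world's x, y, z in cm, then the gripper's target within -1 to 1 (fully open at 1, half-way at 0, shut at -1). In form: [rx, ry, rz, tx, ty, tz, hand, rx, ry, rz, tx, ty, tz, hand, ...]. A call has 1 to 20 rows; each row shifts and turns the commanded pose from where the row before left it; what a row does not reach is not made up. A row lasts 1/10 s, in which the tool goes at most 50 mm and 8.59 degrees, less where a joint would pass 70% of its speed; a pose out of reach is approached as far as the arm can. A call with a gripper value outside its range is refused whole. The fingers move at their own pace and stop on an object; the grip force is fixed at half the most. Time passes only in rows, so rows that do not move let the fingers close. It gives the time, the measured TCP pose, the force and the opening at its end, in the units of the state.
- read_state(): the state, without advancing time (a new reading comes with each control period).
- capture(name): name is "scene" or "top"; returns a dict with "pixels" (420x560x3 uint8, red, green, blue), "vertical_fov" (degrees; the focal length in pixels is half the picture's height over the tangent of half this angle, whatever the lens; pixels are square), "cx", "cy" (the principal point, pixels), "dist" ([k1, k2, p1, p2, k3] as OpenCV has them; the pictures are not rectified), "rvec" (rotation vector, rad) and "tvec" (3), from world to camera coordinates, as OpenCV has them. Camera axes: x right, y down, z forward; pixel columns grow to the right and rows downward; lengths in m; the calibration is good to about 2 mm. A picture is of the moment at which its call begins. There is no depth.
- hand_in(): hands the job in, once; it reports no verdict.
The state is a dict: "time_s": time; "joint_positions": joint angles; "qvel": joint speeds; "tau": joint torques, N m; "position": TCP position; "tcp_rot": TCP orientation; "force": force on the tool from outside, world axes, zero at the start; "moment": the same for the moment, N m; "opening": opening from 0.0 (shut) to 1.0 (fully open).
Only numpy, scipy, OpenCV 4.12 (cv2) and the standard library are available. Lean on these libraries where they do the work, as an engineer would, in place of code of your own. Each camera call takes 0.05 s, during which the arm holds its last target.

## Working session

There is one attempt and no reset: what is moved stays moved. The work goes in short steps, Python scripts to look and compute and a tool call to move; the robot and the scene stay as the last step left them, time stands still between calls to the robot, and variables do not carry over. Pictures are saved under pics/ and viewed, and the job is handed in when it is done.

Besides the shell and the picture viewer there is one more tool, called after "Emit:" as name(argument=value, ...) on one line, values as JSON. send_rows: Moves the arm, as the interface text tells. Its arguments: {"type":"object","properties":{"moves":{"type":"array","items":{"type":"number"}}},"required":["moves"]}

```bash
mkdir -p pics; cat > h.py <<'E'
import numpy as np, cv2, pickle
from rig import read_state, capture, hand_in
def grab(name, tag):
    c=capture(name); pickle.dump(c,open(f'pics/{tag}.pkl','wb'))
    cv2.imwrite(f'pics/{tag}.png',c['pixels'][:,:,::-1]); return c
def load(tag): return pickle.load(open(f'pics/{tag}.pkl','rb'))
def K(c):
    h=c['pixels'].shape[0]; f=h/2/np.tan(np.radians(c['vertical_fov'])/2)
    return np.array([[f,0,c['cx']],[0,f,c['cy']],[0,0,1]])
def ray(c,p):
    u=cv2.undistortPoints(np.array([[p]],float),K(c),np.array(c['dist'],float)).ravel()
    R=cv2.Rodrigues(np.array(c['rvec'],float))[0]; t=np.array(c['tvec'],float).ravel()
    return -R.T@t, R.T@np.array([u[0],u[1],1])
def onz(c,p,z):
    o,d=ray(c,p); return o+d*(z-o[2])/d[2]
def proj(c,P):
    return cv2.projectPoints(np.array(P,float).reshape(-1,1,3),np.array(c['rvec'],float),np.array(c['tvec'],float),K(c),np.array(c['dist'],float))[0].reshape(-1,2)
def tri(c1,p1,c2,p2):
    o1,d1=ray(c1,p1);o2,d2=ray(c2,p2);A=np.stack([d1,-d2],1)
    s=np.linalg.lstsq(A,o2-o1,rcond=None)[0];a=o1+d1*s[0];b=o2+d2*s[1];return (a+b)/2,np.linalg.norm(a-b)
E
python3 - <<'E'
from h import *
for n in('scene','top'):
    c=grab(n,n+'0'); print(n,c['vertical_fov'],c['cx'],c['cy'],c['dist'],ray(c,(280,210)))
print(read_state())
E
```

```text
scene 52.77513134728489 280.0292379193228 207.1435097967889 [-0.05431416  0.          0.          0.          0.        ] (array([ 1.03955215, -0.65538672,  0.83582882]), array([-0.47264953,  0.61028585, -0.63576658]))
top 54.38820399722886 276.56984468513605 210.61819693758054 [-0.10100007  0.          0.          0.          0.        ] (array([ 0.37419659, -0.01298328,  1.18812716]), array([ 0.1667507 , -0.00148712, -0.98603484]))
{'time_s': 0.1, 'joint_positions': array([-8.04715571e+01,  3.02740658e+01,  8.21496499e+01,  5.92765662e-04,
        6.76908734e+01, -1.02283154e+01]), 'qvel': array([ 0.08378023, -0.20187592, -0.21622617,  0.04429333,  0.03488115,
        0.01972556]), 'tau': array([ 1.11946060e-04, -4.40983737e+01, -1.77150804e+01,  6.34016376e-02,
        5.34092565e-02, -4.16625642e-05]), 'position': array([ 0.21117432, -0.5875292 ,  0.22166157]), 'tcp_rot': array([[ 9.41137539e-01,  3.38023711e-01, -3.21628112e-04],
       [ 3.38023667e-01, -9.41135540e-01,  1.97394974e-03],
       [ 3.64546169e-04, -1.96647611e-03, -9.99998000e-01]]), 'force': array([-0.33200051, -0.39735298,  0.34036688]), 'moment': array([0.02641912, 0.03057062, 0.02987837]), 'opening': 1.0032620253979196}
```

View pics/scene0.png

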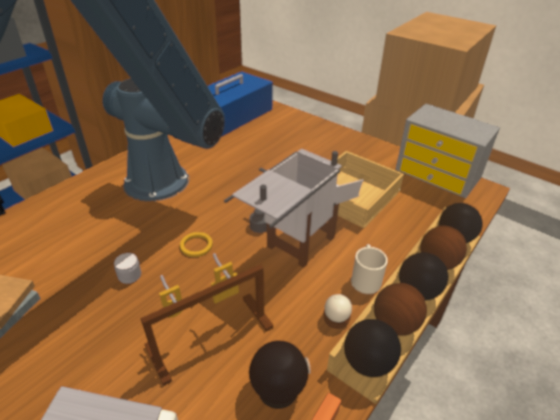

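View pics/top0.png

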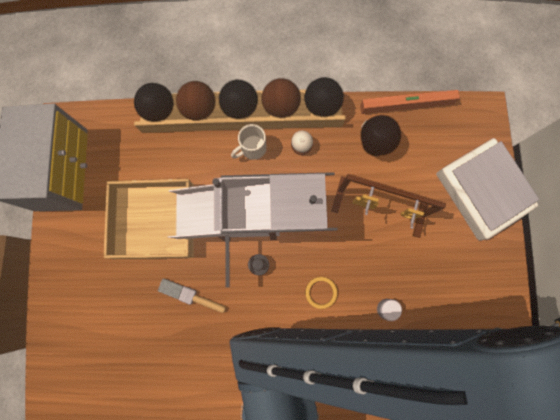

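The scene view shows the stand at about (205,300) with both parts hanging. The top view has the pegs at about (370,200) and (414,213), the shutter knob at (313,199) and the gate knob at (217,184). I'll zoom in next.

```bash
python3 - <<'E'
from h import *
a=load('scene0')['pixels'][230:390,120:300,::-1]; cv2.imwrite('pics/za.png',cv2.resize(a,None,fx=4.2,fy=3.75,interpolation=2) if 0 else cv2.resize(a,(675,600),interpolation=2))
a=load('top0')['pixels'][165:245,320:460,::-1]; cv2.imwrite('pics/zb.png',cv2.resize(a,(770,440),interpolation=2))
a=load('top0')['pixels'][160:300,100:340,::-1]; cv2.imwrite('pics/zc.png',cv2.resize(a,(792,462),interpolation=2))
a=load('scene0')['pixels'][140:280,220:420,::-1]; cv2.imwrite('pics/zd.png',cv2.resize(a,(800,560),interpolation=2))
E
```

```text
(no output)
```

View pics/za.png

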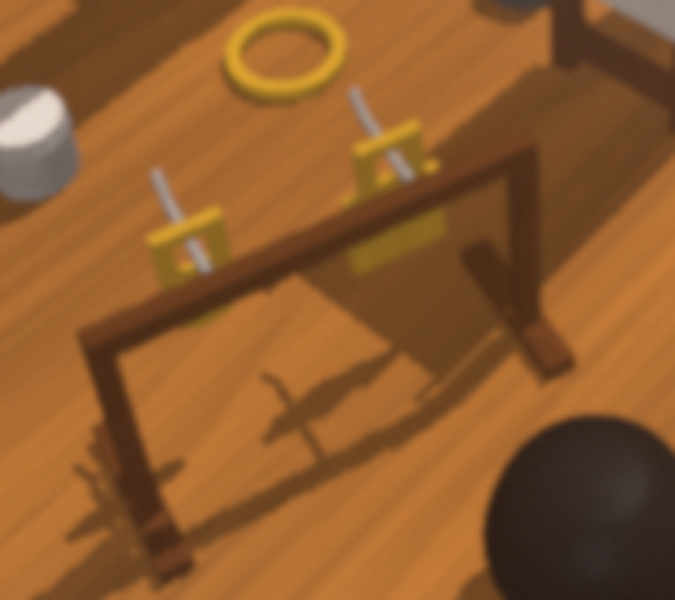

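View pics/zb.png

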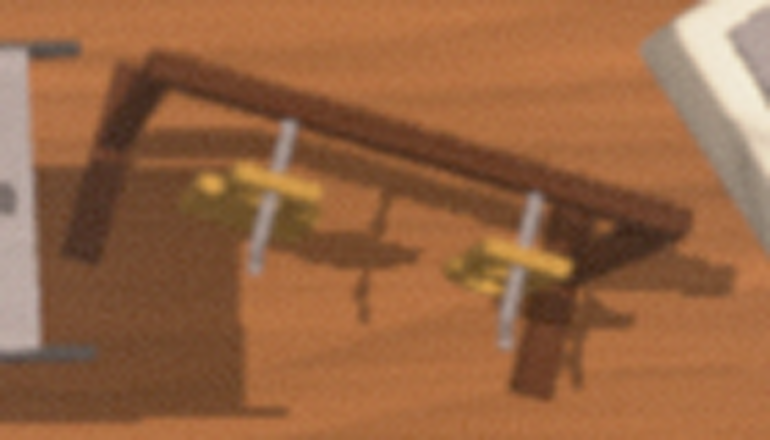

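View pics/zc.png

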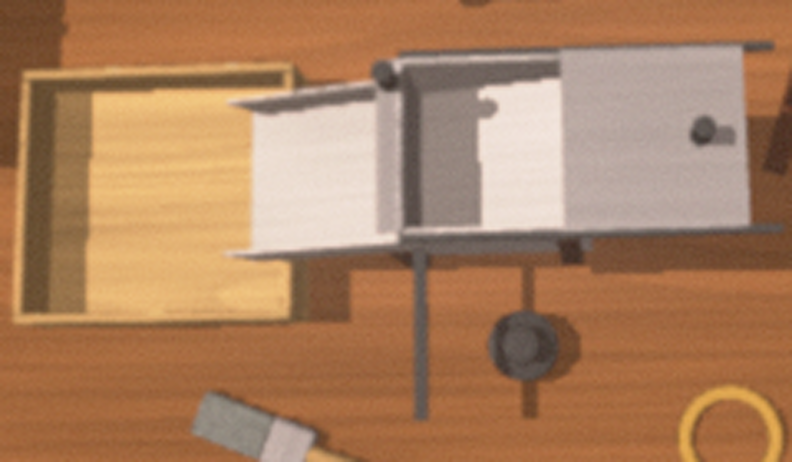

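View pics/zd.png

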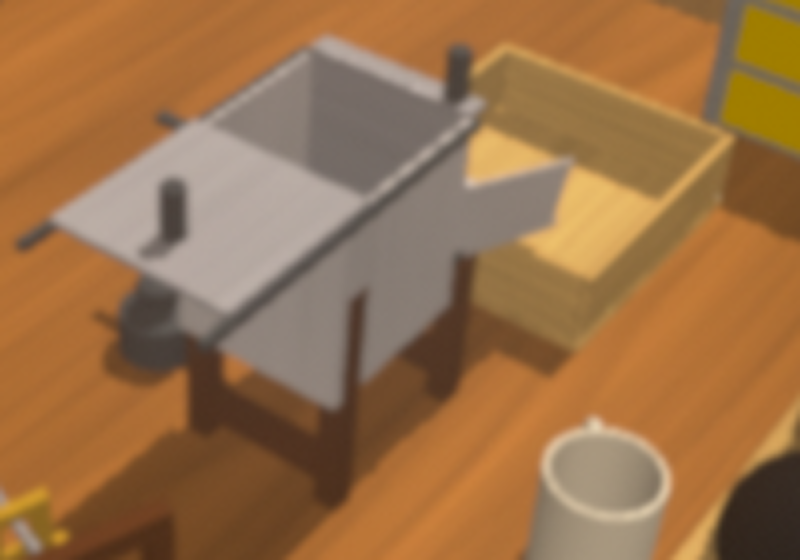

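```bash
python3 - <<'E'
from h import *
t=load('top0');s=load('scene0');np.set_printoptions(precision=4,suppress=True)
T=lambda z,x,y:{'b':(320+x/5.5,165+y/5.5),'c':(100+x/3.3,160+y/3.3)}[z]
S=lambda z,x,y:{'a':(120+x/3.75,230+y/3.75),'d':(220+x/4,140+y/4)}[z]
for n,a,b,z in [('tipR',T('b',505,345),S('a',157,172),.178),('tipL',T('b',256,270),S('a',354,92),.178),
 ('shk',T('c',703,128),S('d',172,182),.29),('gk',T('c',386,73),S('d',458,48),.29)]:
    print(n,tri(t,a,s,b),onz(t,a,z),onz(s,b,z))
for n,a,z in [('baseR',T('b',537,197),.168),('baseL',T('b',290,122),.168),('barL',T('b',152,55),.174),('barR',T('b',690,212),.174),('barRf',T('b',680,235),.174),
 ('eyeRl',T('b',487,243),.186),('eyeRr',T('b',573,268),.186),
 ('eyeLl',T('b',236,168),.186),('eyeLr',T('b',322,190),.186),
 ('wallTL',T('c',402,62),.25),('wallBL',T('c',402,238),.25),('sh1',T('c',562,50),.254),('sh2',T('c',562,232),.254),('sh3',T('c',742,45),.254),('sh4',T('c',750,228),.254),
 ('cr1',T('c',22,72),.07),('cr2',T('c',293,66),.07),('cr3',T('c',293,322),.07),('cr4',T('c',14,322),.07),('gate arm end',T('c',420,420),.25),('weight',T('c',522,342),.064),('railend',T('c',770,46),.25),('railend2',T('c',780,229),.25)]:
    print(n,onz(t,a,z))
for n,b,z in [('eyeRl',S('a',150,238),.186),('eyeRr',S('a',220,209),.186),('eyeLl',S('a',354,155),.186),('eyeLr',S('a',420,122),.186)]: print('s',n,onz(s,b,z))
E
```

```text
tipR (array([ 0.4933, -0.3443,  0.175 ]), np.float64(0.001964404721726507)) [ 0.4923 -0.3441  0.178 ] [ 0.4965 -0.3451  0.178 ]
tipL (array([ 0.5313, -0.2312,  0.1736]), np.float64(0.0029737379014329584)) [ 0.5296 -0.2314  0.178 ] [ 0.5357 -0.233   0.178 ]
shk (array([ 0.5508, -0.0884,  0.2883]), np.float64(0.0017951285895232664)) [ 0.5498 -0.0889  0.29  ] [ 0.5529 -0.0894  0.29  ]
gk (array([0.5953, 0.1283, 0.2889]), np.float64(0.004040339300607268)) [0.5934 0.1269 0.29  ] [0.5972 0.1288 0.29  ]
baseR [ 0.5624 -0.3679  0.168 ]
baseL [ 0.6005 -0.2536  0.168 ]
barL [ 0.6325 -0.1896  0.174 ]
barR [ 0.5527 -0.4381  0.174 ]
barRf [ 0.5419 -0.4323  0.174 ]
eyeRl [ 0.5383 -0.3367  0.186 ]
eyeRr [ 0.5258 -0.3758  0.186 ]
eyeLl [ 0.5756 -0.2232  0.186 ]
eyeLr [ 0.5645 -0.2621  0.186 ]
wallTL [0.611  0.1216 0.25  ]
wallBL [0.484  0.1214 0.25  ]
sh1 [0.6159 0.0065 0.254 ]
sh2 [0.4853 0.009  0.254 ]
sh3 [ 0.6166 -0.122   0.254 ]
sh4 [ 0.4851 -0.1221  0.254 ]
cr1 [0.657  0.4814 0.07  ]
cr2 [0.6554 0.2415 0.07  ]
cr3 [0.4367 0.2385 0.07  ]
cr4 [0.4401 0.4782 0.07  ]
gate arm end [0.3577 0.1093 0.25  ]
weight [0.4169 0.0484 0.064 ]
railend [ 0.6164 -0.1425  0.25  ]
railend2 [ 0.4844 -0.1436  0.25  ]
s eyeRl [ 0.536  -0.3805  0.186 ]
s eyeRr [ 0.549  -0.3443  0.186 ]
s eyeLl [ 0.5762 -0.2721  0.186 ]
s eyeLr [ 0.5869 -0.2312  0.186 ]
```

Emit:
send_rows(moves=[0, 0, -3.8, 3.2, 2.3, 0.3, 1, 0, 0, -3.8, 3.2, 2.3, 0.3, 1, 0, 0, -3.8, 3.2, 2.3, 0.3, 1, 0, 0, -3.8, 3.2, 2.3, 0.3, 1, 0, 0, -3.8, 3.2, 2.3, 0.3, 1, 0, 0, -3.8, 3.2, 2.3, 0.3, 1, 0, 0, -3.8, 3.2, 2.3, 0.3, 1, 0, 0, -3.8, 3.2, 2.3, 0.3, 1, 0, 0, -3.8, 3.2, 2.3, 0, 1, 0, 0, -3.8, 3.4, 2.3, 0, 1, 0, 0, 0, 0, 0, 0, 1, 0, 0, 0, 0, 0, 0, 1])

```text
time_s: 1.3
position: [0.5336, -0.3571, 0.2459]
tcp_rot: [[0.951, -0.31, -0.001], [-0.31, -0.951, 0.001], [-0.001, -0.0, -1.0]]
force: [-0.5, -0.3, -1.1]
opening: 0.998
```

```bash
python3 - <<'E'
from h import *
np.set_printoptions(precision=4,suppress=True)
s=read_state();print(s['time_s'],s['position'],s['tcp_rot'],s['joint_positions'],s['force'])
c=grab('scene','s1'); a=c['pixels'][200:390,90:310,::-1]; cv2.imwrite('pics/z1.png',cv2.resize(a,(695,600),interpolation=2))
c=grab('top','t1')
E
```

```text
1.3 [ 0.5336 -0.3571  0.2459] [[ 0.9506 -0.3103 -0.0014]
 [-0.3103 -0.9506  0.0005]
 [-0.0015 -0.0001 -1.    ]] [-43.7344  30.2673  77.9319  -0.0345  71.8788  64.3551] [-0.4735 -0.3343 -1.0525]
```

View pics/z1.png

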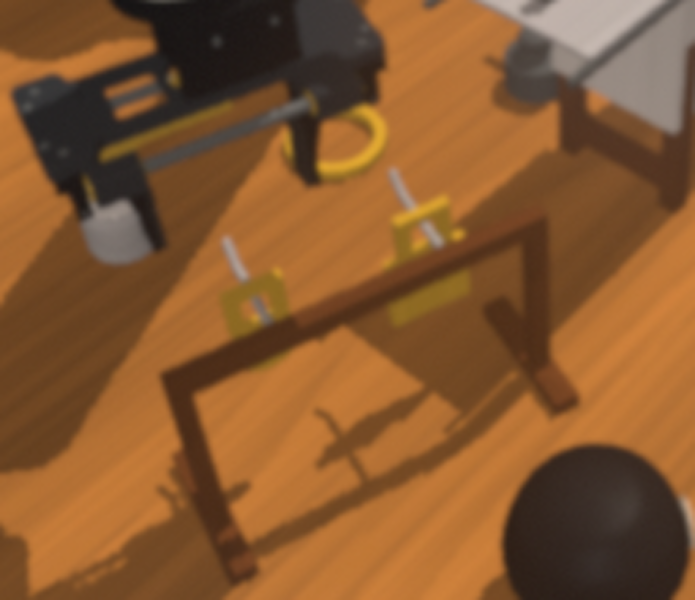

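View pics/t1.png

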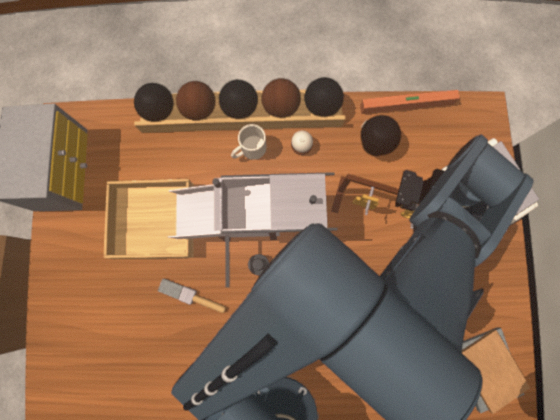

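The right-hand peg carries the narrow part, with a round ring below its eye, and the square is on the left peg. I'll check my ring pose by projecting the eye corners.

```bash
python3 - <<'E'
from h import *
c=load('s1');a=c['pixels'][:,:,::-1].copy();t=load('top0');b=t['pixels'][:,:,::-1].copy()
y=np.radians(-18.2);ex=np.array([np.cos(y),np.sin(y),0]);ey=np.array([-ex[1],ex[0],0])
o=np.array([.5335,-.357,.155])
a=cv2.resize(a[260:330,140:220],None,fx=7,fy=7,interpolation=2);b=cv2.resize(b[185:240,380:440],None,fx=8,fy=8,interpolation=2)
for dx in(-.004,.004):
  P=[o+ex*dx+ey*u+np.array([0,0,v]) for u,v in((-.02,.021),(.02,.021),(.02,-.019),(-.02,-.019))]
  cv2.polylines(a,[np.int32((proj(c,P)+.5-[140,260])*7)],True,(0,0,255) if dx<0 else (255,0,0))
  cv2.polylines(b,[np.int32((proj(t,P)+.5-[380,185])*8)],True,(0,0,255) if dx<0 else (255,0,0))
b=cv2.resize(b,(a.shape[1]//1,a.shape[0])) if 0 else b
h=max(a.shape[0],b.shape[0]);im=np.zeros((h,a.shape[1]+b.shape[1],3),np.uint8);im[:a.shape[0],:a.shape[1]]=a;im[:b.shape[0],a.shape[1]:]=b
im=cv2.resize(im,(790,int(h*790/im.shape[1])));cv2.imwrite('pics/z2.png',im)
E
```

```text
(no output)
```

View pics/z2.png

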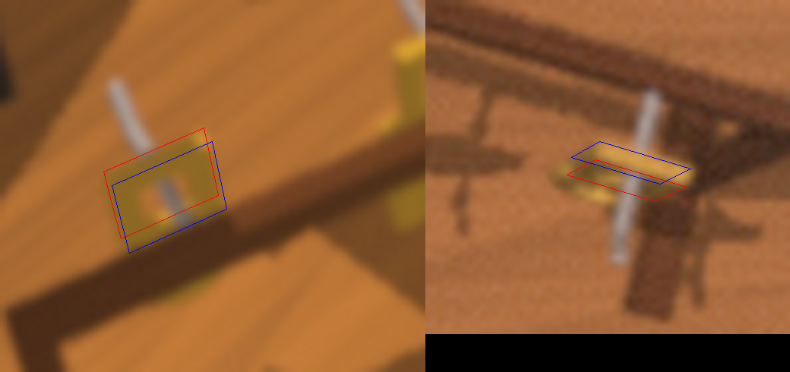

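The projected box fits both views to within about 2 mm. Descending and closing.

Emit:
send_rows(moves=[0, 0, 0, 0.1, -0.1, -2, 1, 0, 0, 0, 0, 0, -2, 1, 0, 0, 0, 0, 0, -2, 1, 0, 0, 0, 0, 0, -2, 1, 0, 0, 0, 0, 0, -1.5, 1, 0, 0, 0, 0, 0, -1, 1, 0, 0, 0, 0, 0, 0, 1, 0, 0, 0, 0, 0, 0, -1, 0, 0, 0, 0, 0, 0, -1, 0, 0, 0, 0, 0, 0, -1, 0, 0, 0, 0, 0, 0, -1, 0, 0, 0, 0, 0, 0, -1, 0, 0, 0, 0, 0, 0, -1])

```text
time_s: 2.7
position: [0.5344, -0.3591, 0.1418]
tcp_rot: [[0.95, -0.313, 0.0], [-0.313, -0.95, -0.0], [0.0, 0.0, -1.0]]
force: [0.1, 0.5, 0.7]
opening: 0.541
```

```bash
python3 - <<'E'
from h import *
c=grab('scene','s2'); a=c['pixels'][200:390,90:310,::-1]; cv2.imwrite('pics/z3.png',cv2.resize(a,(695,600),interpolation=2))
E
```

```text
(no output)
```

View pics/z3.png

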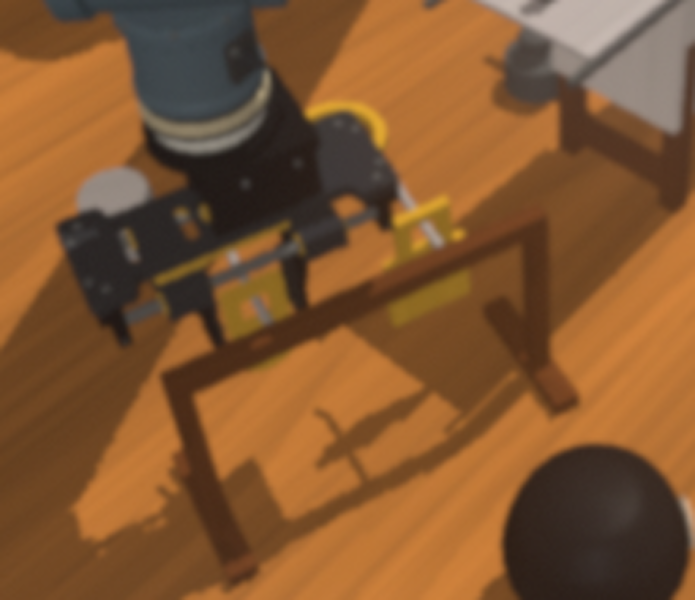

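Emit:
send_rows(moves=[0, 0, 0, 0, 0, 0, -1, 0, 0, 0, 0, 0, 0, -1, 0, 0, 0, 0, 0, 0, -1, 0, 0, 0, 0, 0, 0, -1])

```text
time_s: 3.15
position: [0.5343, -0.3591, 0.1415]
tcp_rot: [[0.95, -0.313, 0.0], [-0.313, -0.95, 0.0], [-0.0, -0.0, -1.0]]
force: [0.7, -0.4, 0.5]
opening: 0.457
```

Emit:
send_rows(moves=[0, 0, 0, 0, 0, 0.5, -1, 0, 0, 0, 0, 0, 0.5, -1, 0, 0, 0, 0, 0, 0.5, -1, 0, 0, 0, 0, 0, 0, -1, 0, 0, 0, 0, 0, 0, -1])

```text
time_s: 3.65
position: [0.5343, -0.3593, 0.1568]
tcp_rot: [[0.95, -0.313, 0.0], [-0.313, -0.95, -0.0], [0.0, 0.0, -1.0]]
force: [-0.4, -0.5, -1.2]
opening: 0.456
```

```bash
python3 - <<'E'
from h import *
c=grab('scene','s3'); a=c['pixels'][240:340,110:230,::-1]; cv2.imwrite('pics/z4.png',cv2.resize(a,(720,600),interpolation=2))
E
```

```text
(no output)
```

View pics/z4.png

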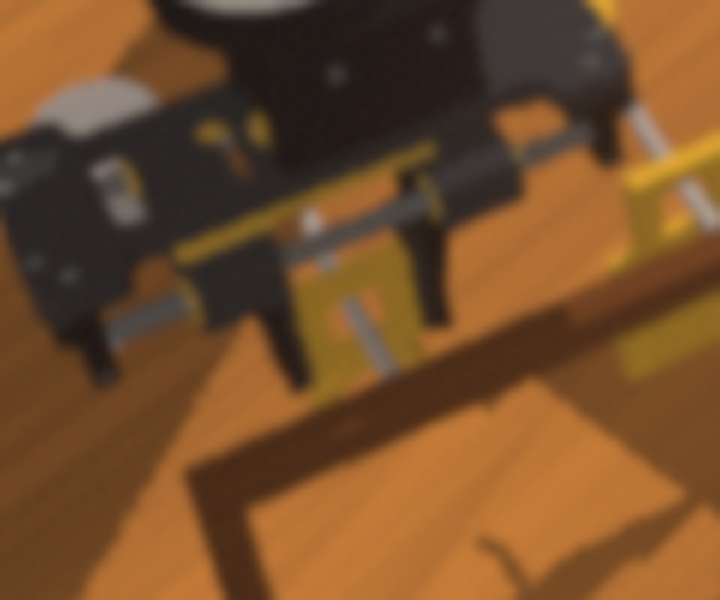

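The eye is held and the peg runs free through the slot, at about (350,305) in the crop. Drawing it off.

Emit:
send_rows(moves=[0, 0, 0, -0.95, 0.31, 0, -1, 0, 0, 0, -0.95, 0.31, 0, -1, 0, 0, 0, -0.95, 0.31, 0, -1, 0, 0, 0, -0.95, 0.31, 0, -1, 0, 0, 0, -0.95, 0.31, 0, -1, 0, 0, 0, -0.95, 0.31, 0, -1, 0, 0, 0, -0.95, 0.31, 0, -1])

```text
time_s: 4.4
position: [0.4669, -0.3372, 0.1567]
tcp_rot: [[0.95, -0.313, 0.0], [-0.313, -0.95, -0.0], [0.0, 0.0, -1.0]]
force: [0.2, -0.7, -1.1]
opening: 0.454
```

```bash
python3 - <<'E'
from h import *
c=grab('scene','s4'); a=c['pixels'][200:340,70:240,::-1]; cv2.imwrite('pics/z5.png',cv2.resize(a,(728,600),interpolation=2))
E
```

```text
(no output)
```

View pics/z5.png

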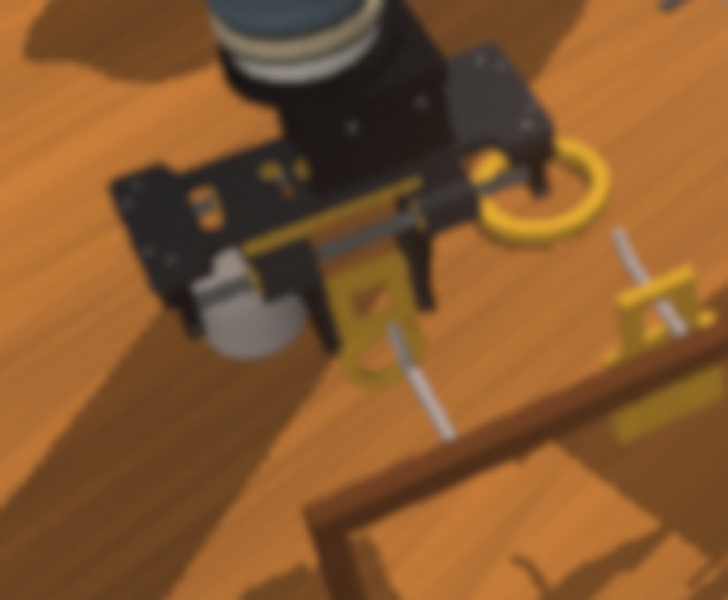

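Emit:
send_rows(moves=[0, 0, 0, 0, 0, 3.4, -1, 0, 0, 0, 0, 0, 3.4, -1, 0, 0, 0, 0, 0, 3.4, -1, 0, 0, 0, 0, 0, 3.4, -1, 0, 0, 0, 0, 0, 3.4, -1, 0, 0, 0, 0, 0, 3.4, -1])

```text
time_s: 5.05
position: [0.4675, -0.3372, 0.362]
tcp_rot: [[0.95, -0.313, 0.0], [-0.313, -0.95, -0.0], [0.0, 0.0, -1.0]]
force: [0.1, -0.1, -1.8]
opening: 0.457
```

Emit:
send_rows(moves=[0, 0, 7.7, 0.6, 2.9, 0, -1, 0, 0, 7.7, 0.6, 2.9, 0, -1, 0, 0, 7.7, 0.6, 2.9, 0, -1, 0, 0, 7.7, 0.6, 2.9, 0, -1, 0, 0, 7.7, 0.6, 2.9, 0, -1, 0, 0, 7.7, 0.6, 2.9, 0, -1, 0, 0, 7.7, 0.6, 2.9, 0, -1, 0, 0, 7.7, 0.6, 2.9, 0, -1, 0, 0, 7.7, 0.6, 2.9, 0, -1, 0, 0, 7.7, 0.6, 2.9, 0, -1, 0, 0, 7.7, 0.6, 2.9, 0, -1, 0, 0, 7.7, 0.6, 2.9, 0, -1, 0, 0, 7.7, 0.6, 2.9, 0, -1, 0, 0, 8, 0.6, 2.9, 0, -1, 0, 0, 0, 0, 0, 0, -1, 0, 0, 0, 0, 0, 0, -1])

```text
time_s: 6.65
position: [0.5515, 0.0688, 0.3604]
tcp_rot: [[0.002, 1.0, -0.0], [1.0, -0.002, -0.001], [-0.001, -0.0, -1.0]]
force: [0.7, -0.8, -0.8]
opening: 0.455
```

```bash
python3 - <<'E'
from h import *
c=grab('scene','s5'); a=c['pixels'][50:300,180:440,::-1]; cv2.imwrite('pics/z6.png',cv2.resize(a,(624,600),interpolation=2))
print(read_state()['joint_positions'])
E
```

```text
[-4.45224344e+00  1.71903730e+01  8.12049584e+01 -4.15094700e-02
  8.16202432e+01 -4.25491246e+00]
```

View pics/z6.png

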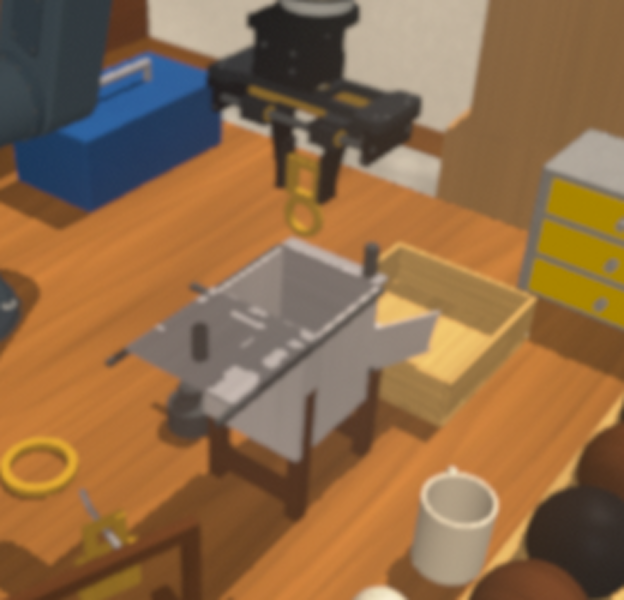

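The ring hangs centred over the open chamber. Lowering it to about 6 mm above the floor, then releasing.

Emit:
send_rows(moves=[0, 0, 0, 0, 0, -3, -1, 0, 0, 0, 0, 0, -3, -1, 0, 0, 0, 0, 0, -3, -1, 0, 0, 0, 0, 0, -2.5, -1, 0, 0, 0, 0, 0, -2, -1, 0, 0, 0, 0, 0, 0, -1, 0, 0, 0, 0, 0, 0, -1])

```text
time_s: 7.4
position: [0.552, 0.0675, 0.2259]
tcp_rot: [[0.004, 1.0, 0.0], [1.0, -0.004, -0.0], [-0.0, 0.0, -1.0]]
force: [-0.1, 0.5, -0.9]
opening: 0.454
```

```bash
python3 - <<'E'
from h import *
c=grab('scene','s6'); a=c['pixels'][100:280,220:400,::-1]; cv2.imwrite('pics/z7.png',cv2.resize(a,(600,600),interpolation=2))
E
```

```text
(no output)
```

View pics/z7.png

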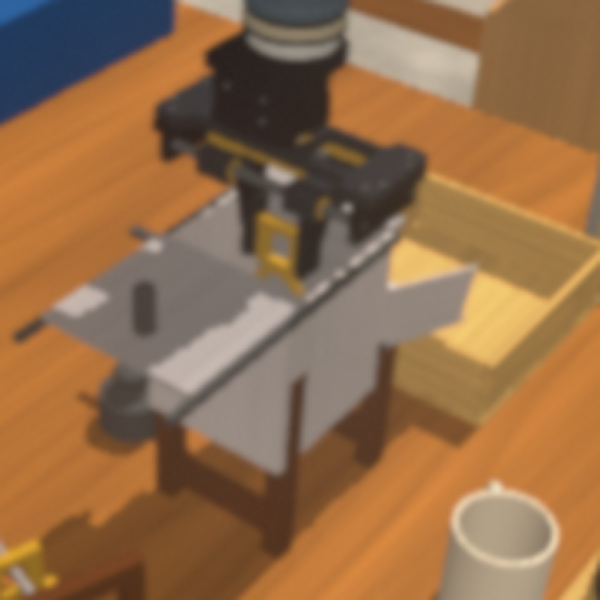

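Emit:
send_rows(moves=[0, 0, 0, 0, 0, -0.3, -1, 0, 0, 0, 0, 0, 0, 0.35, 0, 0, 0, 0, 0, 0, 0.35, 0, 0, 0, 0, 0, 0, 0.35, 0, 0, 0, 0, 0, 0, 0.35, 0, 0, 0, 0, 0, 0, 0.35, 0, 0, 0, 0, 0, 3, 0.35, 0, 0, 0, 0, 0, 3, 0.35, 0, 0, 0, 0, 0, 3, 0.35, 0, 0, 0, 0, 0, 3, 0.35, 0, 0, 0, 0, 0, 2, 0.35, 0, 0, 0, 0, 0, 0, 0.35])

```text
time_s: 8.65
position: [0.5535, 0.0685, 0.3659]
tcp_rot: [[0.002, 1.0, 0.008], [1.0, -0.002, -0.001], [-0.001, 0.008, -1.0]]
force: [0.4, -0.6, 0.6]
opening: 0.676
```

```bash
python3 - <<'E'
from h import *
c=grab('scene','s7'); a=c['pixels'][100:280,220:400,::-1]; cv2.imwrite('pics/z8.png',cv2.resize(a,(600,600),interpolation=2))
E
```

```text
(no output)
```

View pics/z8.png

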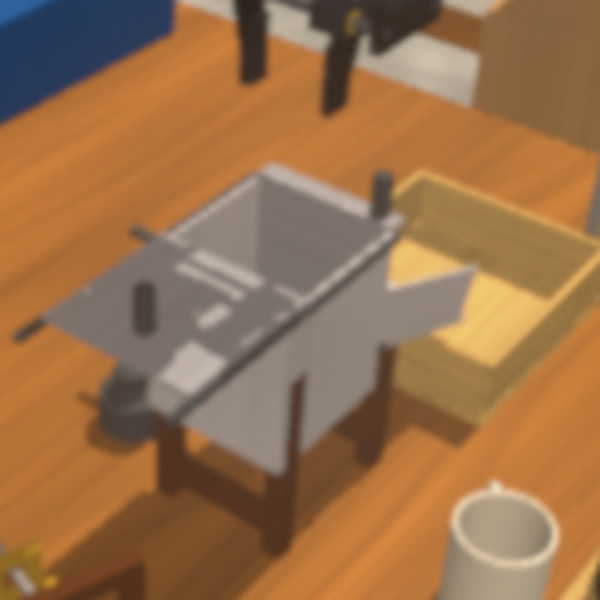

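The ring is in the chamber. Next, grip the shutter knob.

Emit:
send_rows(moves=[0, 0, 0, -0.1, -4, 0, 0.35, 0, 0, 0, -0.1, -4, 0, 0.35, 0, 0, 0, 0, -4, 0, 0.35, 0, 0, 0, 0, -3.7, 0, 0.35, 0, 0, 0, 0, 0, 0, 0.35, 0, 0, 0, 0, 0, -3, 0.35, 0, 0, 0, 0, 0, -3, 0.35, 0, 0, 0, 0, 0, -2.5, 0.35, 0, 0, 0, 0, 0, -1.6, 0.35, 0, 0, 0, 0, 0, 0, 0.35, 0, 0, 0, 0, 0, 0, 0.35])

```text
time_s: 9.8
position: [0.5493, -0.0878, 0.2607]
tcp_rot: [[0.002, 1.0, -0.002], [1.0, -0.002, 0.001], [0.001, -0.002, -1.0]]
force: [0.4, -0.1, -0.1]
opening: 0.675
```

```bash
python3 - <<'E'
from h import *
c=grab('scene','s8'); a=c['pixels'][100:280,220:400,::-1]; cv2.imwrite('pics/z9.png',cv2.resize(a,(600,600),interpolation=2))
c=grab('top','t8'); a=c['pixels'][150:300,160:360,::-1]; cv2.imwrite('pics/z9t.png',cv2.resize(a,(800,600),interpolation=2))
E
```

```text
(no output)
```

View pics/z9.png

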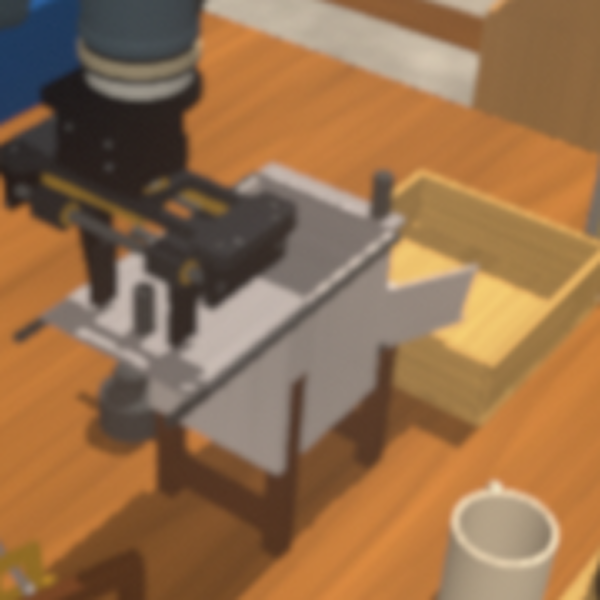

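View pics/z9t.png

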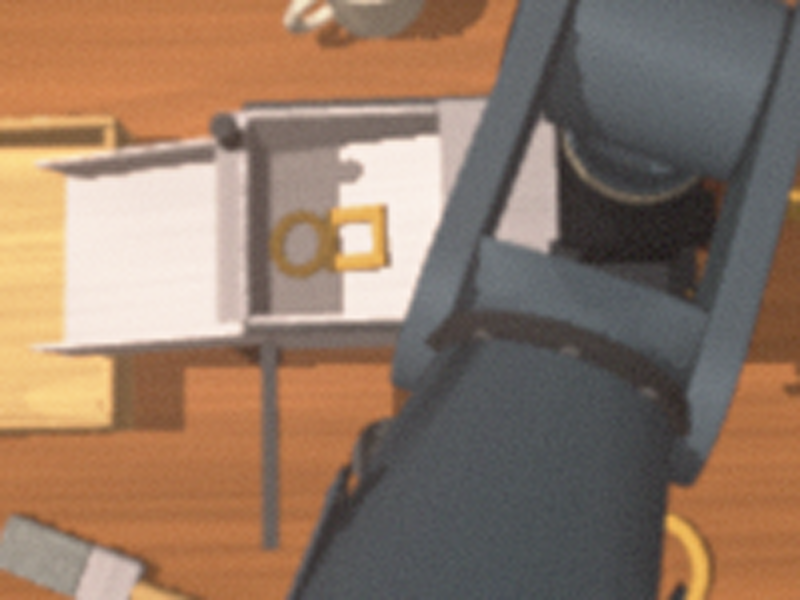

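The ring lies flat in the chamber at (330,240) in the top crop. Gripping the knob.

Emit:
send_rows(moves=[0, 0, 0, 0, 0, 0, -1, 0, 0, 0, 0, 0, 0, -1, 0, 0, 0, 0, 0, 0, -1, 0, 0, 0, 0, 0, 0, -1, 0, 0, 0, 0, 0, 0, -1, 0, 0, 0, 0, 0, 0, -1, 0, 0, 0, 0, 0, 0, -1, 0, 0, 0, 0, 0, 0, -1, 0, 0, 0, 0, 0, 0, -1, 0, 0, 0, 0, 0, 0, -1])

```text
time_s: 10.9
position: [0.5528, -0.0886, 0.2617]
tcp_rot: [[0.003, 1.0, 0.007], [1.0, -0.003, -0.0], [-0.0, 0.007, -1.0]]
force: [6.5, 1.3, -4.3]
opening: 0.177
```

Emit:
send_rows(moves=[0, 0, 0, 0, 1, 0, -1, 0, 0, 0, 0, 2, 0, -1, 0, 0, 0, 0, 2, 0, -1, 0, 0, 0, 0, 2, 0, -1, 0, 0, 0, 0, 2, 0, -1, 0, 0, 0, 0, 1.5, 0, -1, 0, 0, 0, 0, 1, 0, -1, 0, 0, 0, 0, 0, 0, -1])

```text
time_s: 11.7
position: [0.5525, 0.0227, 0.2617]
tcp_rot: [[0.0, 1.0, 0.006], [1.0, -0.0, -0.01], [-0.01, 0.006, -1.0]]
force: [5.3, -10.0, -3.8]
opening: 0.174
```

Emit:
send_rows(moves=[0, 0, 0, 0, 0.3, 0, -1, 0, 0, 0, 0, 0.3, 0, -1, 0, 0, 0, 0, 0, 0, -1])

```text
time_s: 12.0
position: [0.5524, 0.0229, 0.2617]
tcp_rot: [[0.001, 1.0, 0.004], [1.0, -0.001, -0.02], [-0.02, 0.004, -1.0]]
force: [2.8, -24.5, -4.9]
opening: 0.178
```

```bash
python3 - <<'E'
from h import *
c=grab('scene','s9'); a=c['pixels'][100:280,220:400,::-1]; cv2.imwrite('pics/z10.png',cv2.resize(a,(600,600),interpolation=2))
c=grab('top','t9'); a=c['pixels'][150:300,160:360,::-1]; cv2.imwrite('pics/z10t.png',cv2.resize(a,(800,600),interpolation=2))
E
```

```text
(no output)
```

View pics/z10.png

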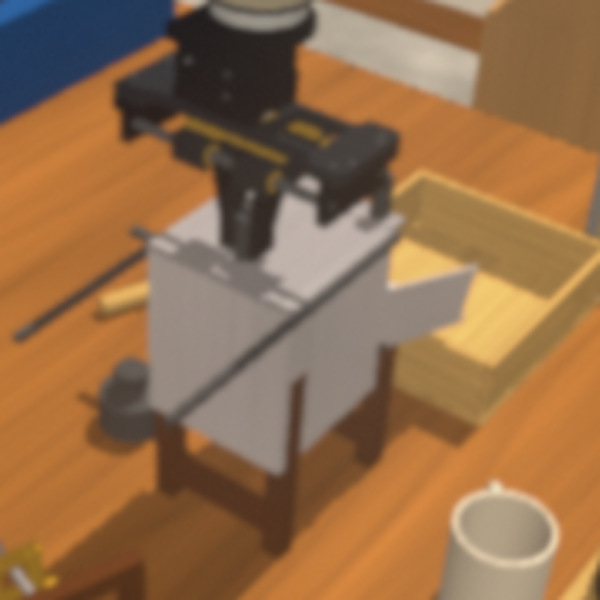

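View pics/z10t.png

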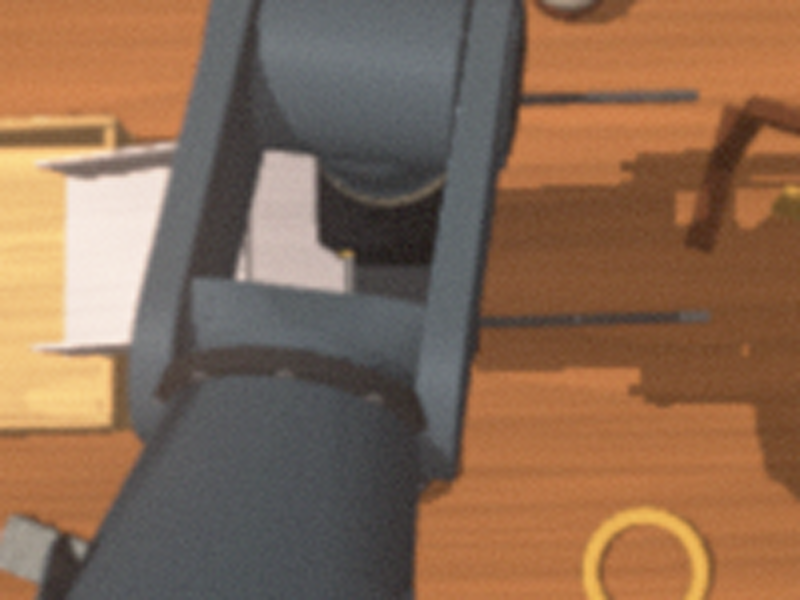

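Emit:
send_rows(moves=[0, 0, 0, 0, -0.6, 0, -1, 0, 0, 0, 0, 0, 0, 0, 0, 0, 0, 0, 0, 0, 0, 0, 0, 0, 0, 0, 0, 0, 0, 0, 0, 0, 0, 0, 0, 0, 0, 0, 0, 3, 0, 0, 0, 0, 0, 0, 3, 0, 0, 0, 0, 0, 0, 3, 0, 0, 0, 0, 0, -5, 2, 0, 0, 0, 0, 0, -5, 0, 0, 0, 0, 0, 0, -5, 0, 0, 0, 0, 0, 0, -5, 0, 0, 0, 0, 0, 0, 0, 0, 0])

```text
invalid input
```

```bash
python3 - <<'E'
from h import *
c=grab('scene','s10'); a=c['pixels'][100:280,220:400,::-1]; cv2.imwrite('pics/z11.png',cv2.resize(a,(600,600),interpolation=2))
c=grab('top','t10'); a=c['pixels'][150:300,160:360,::-1]; cv2.imwrite('pics/z11t.png',cv2.resize(a,(800,600),interpolation=2))
E
```

View pics/z11.png

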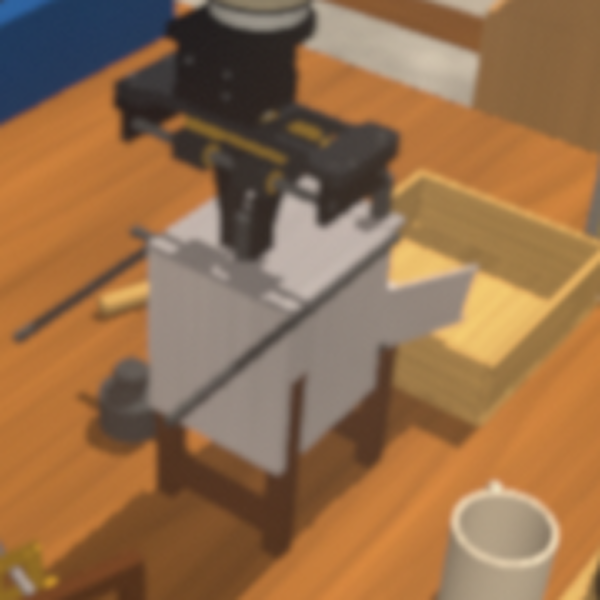

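View pics/z11t.png

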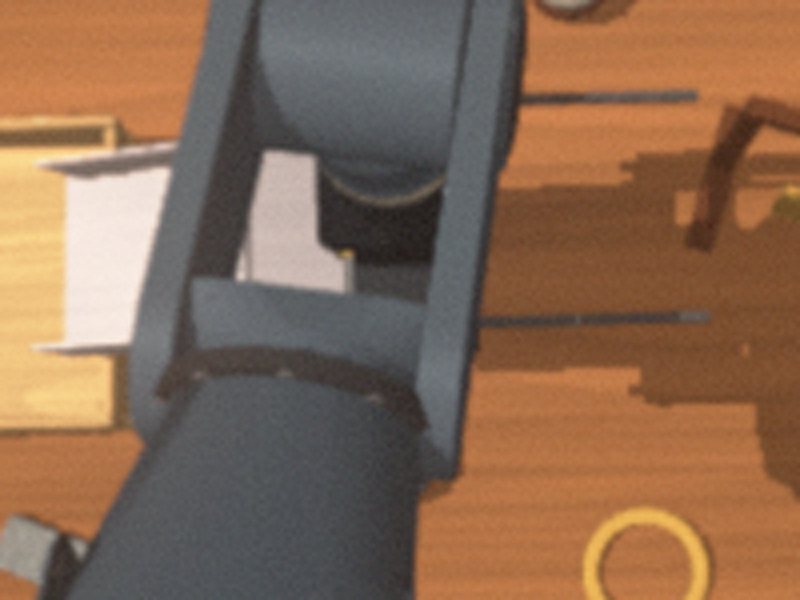

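That call was refused because I miscounted the numbers. Resending it.

Emit:
send_rows(moves=[0, 0, 0, 0, -0.5, 0, -1, 0, 0, 0, 0, 0, 0, 0, 0, 0, 0, 0, 0, 0, 0, 0, 0, 0, 0, 0, 0, 0, 0, 0, 0, 0, 0, 0, 0, 0, 0, 0, 0, 0, 3, 0, 0, 0, 0, 0, 0, 3, 0, 0, 0, 0, 0, 0, 3, 0, 0, 0, 0, 0, -4, 2, 0, 0, 0, 0, 0, -4, 0, 0, 0, 0, 0, 0, -4, 0, 0, 0, 0, 0, 0, -4, 0, 0, 0, 0, 0, 0, 0, 0, 0])

```text
time_s: 13.5
position: [0.5498, -0.1367, 0.3713]
tcp_rot: [[0.007, 1.0, 0.0], [1.0, -0.007, -0.002], [-0.002, 0.0, -1.0]]
force: [-0.2, 0.0, -0.1]
opening: 0.5
```

```bash
python3 - <<'E'
from h import *
c=grab('scene','s11'); a=c['pixels'][100:280,220:400,::-1]; cv2.imwrite('pics/z12.png',cv2.resize(a,(600,600),interpolation=2))
c=grab('top','t11'); a=c['pixels'][150:300,160:360,::-1]; cv2.imwrite('pics/z12t.png',cv2.resize(a,(800,600),interpolation=2))
E
```

```text
(no output)
```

View pics/z12.png

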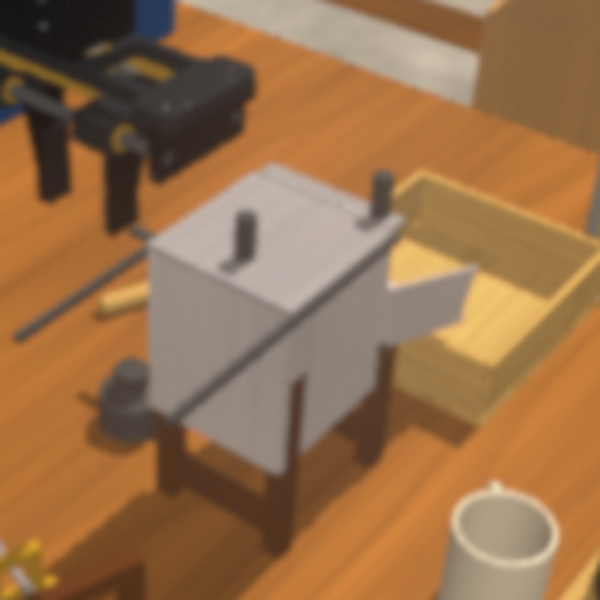

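View pics/z12t.png

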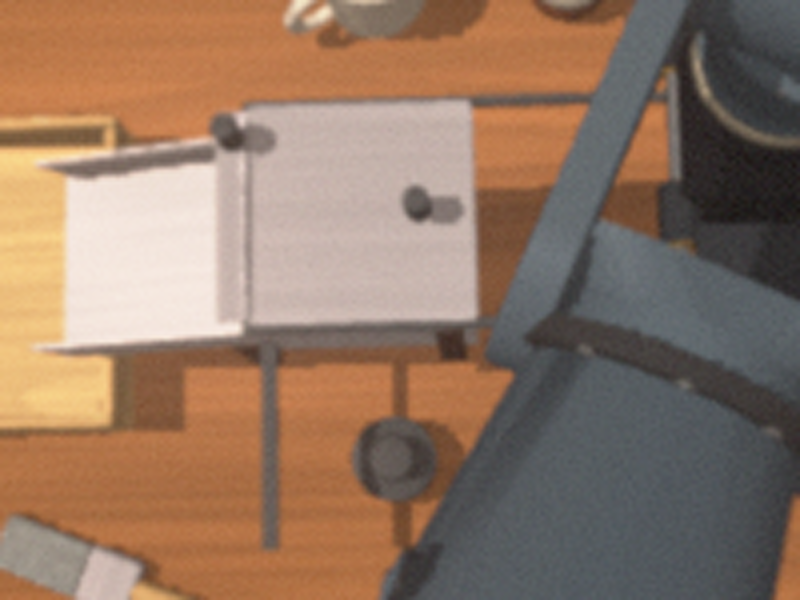

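```bash
python3 - <<'E'
from h import *
t=load('t11');s=load('s11')
def top_centroid(c,box):pass
print(onz(t,(160+417/4,150+195/4),.29),onz(s,(220+246/3.333,100+213/3.333),.29),tri(t,(160+417/4,150+195/4),s,(220+246/3.333,100+213/3.333)))
t0=load('top0')
for c,n,y0 in((t0,'0',0),(t,'1',0)):
    a=c['pixels'][150:300,160:360,::-1]; cv2.imwrite(f'pics/cmp{n}.png',cv2.resize(a,(800,600),interpolation=2))
for e in((245,210),(470,102),(478,318),(245,325)): print(e,onz(t,(160+e[0]/4,150+e[1]/4),.254))
print('gk',onz(t,(160+225/4,150+127/4),.29))
E
```

```text
[0.55245113 0.02035233 0.29      ] [0.55281061 0.02208901 0.29      ] (array([0.55288326, 0.02080353, 0.29053995]), np.float64(0.0014113867033267117))
(245, 210) [0.55308535 0.1222165  0.254     ]
(470, 102) [ 0.61461811 -0.01038899  0.254     ]
(478, 318) [ 0.48672069 -0.01221002  0.254     ]
(245, 325) [0.48561707 0.12217107 0.254     ]
gk [0.59429563 0.12849923 0.29      ]
```

View pics/cmp0.png

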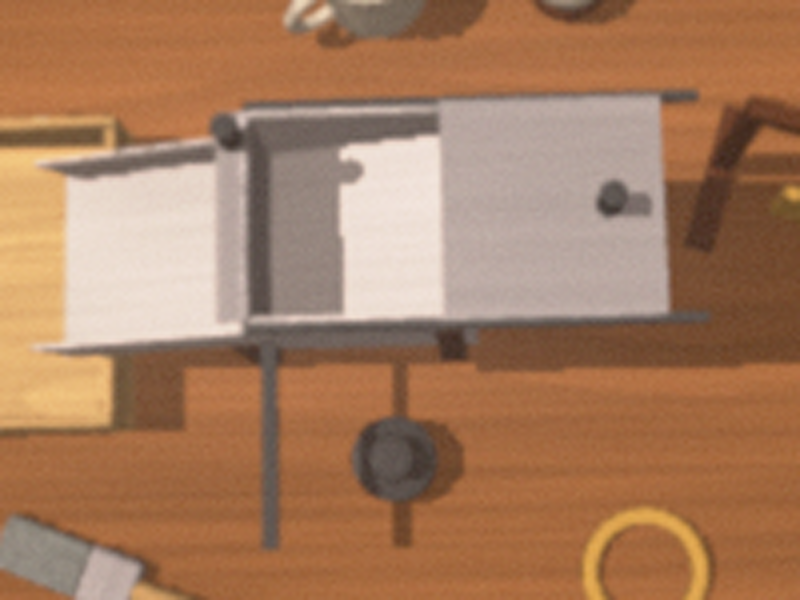

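```bash
python3 - <<'E'
from h import *
t=load('t11');s=load('s11')
a=t['pixels'][165:245,200:300,::-1]; cv2.imwrite('pics/z13.png',cv2.resize(a,(800,640)[0:2],interpolation=2)[:600])
a=s['pixels'][140:200,260:350,::-1]; cv2.imwrite('pics/z13s.png',cv2.resize(a,(792,528),interpolation=2))
print('lip',onz(t,(160+65/4,150+260/4),.0854))
for x in(217,229,240,246,250): print(x,onz(t,(160+x/4,150+220/4),.254))
E
```

```text
lip [0.55333805 0.27136915 0.0854    ]
217 [0.54754437 0.13861842 0.254     ]
229 [0.54737755 0.13158129 0.254     ]
240 [0.54722489 0.12513564 0.254     ]
246 [0.54714172 0.12162179 0.254     ]
250 [0.54708631 0.11927998 0.254     ]
```

View pics/z13.png

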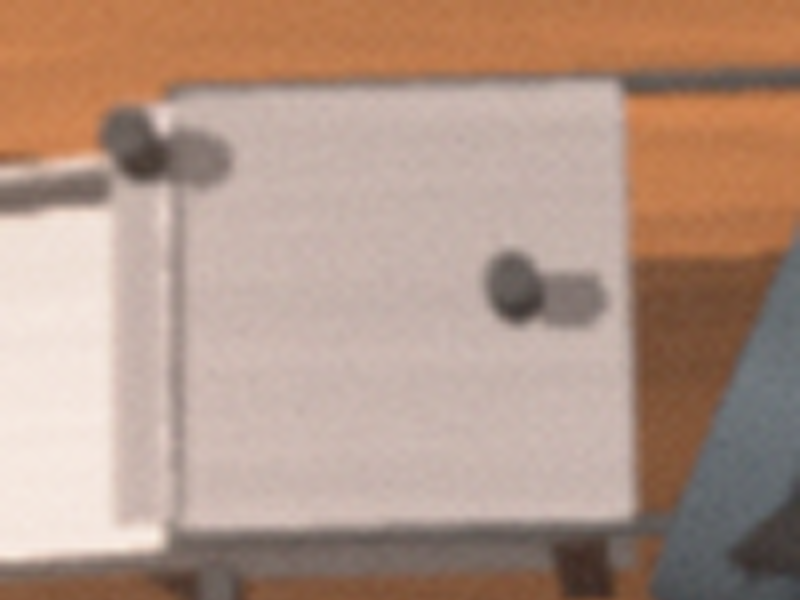

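View pics/z13s.png

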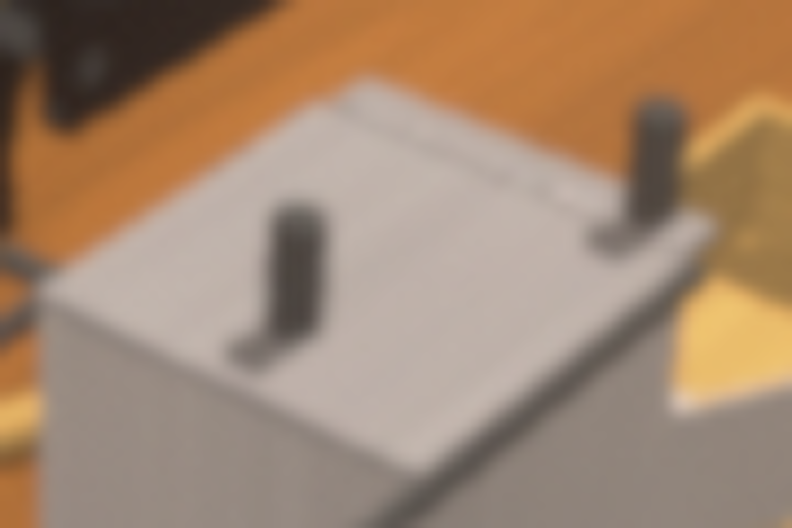

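The shutter appears shut: the sheet is flush with the back wall, and it stopped hard at 24 N. The knob spacing leaves some doubt, so I'll confirm with a push from behind the knob using closed fingers.

Emit:
send_rows(moves=[0, 0, 0, 0.2, 3.5, 0, -1, 0, 0, 0, 0, 3.5, 0, -1, 0, 0, 0, 0, 3.7, 0, -1, 0, 0, 0, 0, 0, -3, -1, 0, 0, 0, 0, 0, -3, -1, 0, 0, 0, 0, 0, -2.5, -1, 0, 0, 0, 0, 0, -1.9, -1, 0, 0, 0, 0, 1, 0, -1, 0, 0, 0, 0, 1, 0, -1, 0, 0, 0, 0, 0.8, 0, -1, 0, 0, 0, 0, 0, 0, -1])

```text
time_s: 14.7
position: [0.5524, 0.0038, 0.269]
tcp_rot: [[0.0, 1.0, 0.003], [1.0, -0.0, -0.001], [-0.001, 0.003, -1.0]]
force: [0.6, -0.4, -0.4]
opening: 0.007
```

Emit:
send_rows(moves=[0, 0, 0, 0, 0.5, 0, -1, 0, 0, 0, 0, 0, 0, -1])

```text
time_s: 14.9
position: [0.5525, 0.0042, 0.269]
tcp_rot: [[0.001, 1.0, 0.002], [1.0, -0.001, -0.008], [-0.008, 0.002, -1.0]]
force: [-0.7, -8.7, 1.7]
opening: 0.006
```

Emit:
send_rows(moves=[0, 0, 0, 0, 0.4, 0, -1, 0, 0, 0, 0, 0, 0, -1])

```text
time_s: 15.1
position: [0.5525, 0.0044, 0.269]
tcp_rot: [[0.001, 1.0, 0.002], [1.0, -0.001, -0.016], [-0.016, 0.002, -1.0]]
force: [-2.1, -17.3, 1.1]
opening: 0.002
```

The knob doesn't budge, so the shutter is hard on its stop and shut. Now the gate knob.

Emit:
send_rows(moves=[0, 0, 0, 0, -1, 0, -1, 0, 0, 0, 0, -0.2, 3, -1, 0, 0, 0, 0, 0, 3.5, 0, 0, 0, 0, 0, 0, 3.5, 0.3, 0, 0, 0, 1.1, 3.2, 0, 0.3, 0, 0, 0, 1.1, 3.2, 0, 0.3, 0, 0, 0, 1.1, 3.2, 0, 0.3, 0, 0, 0, 0.9, 3.2, 0, 0.3, 0, 0, 0, 0, 0, 0, 0.3, 0, 0, 0, 0, 0, 0, 0.3])

```text
time_s: 16.1
position: [0.5936, 0.1282, 0.3677]
tcp_rot: [[0.001, 1.0, -0.0], [1.0, -0.001, 0.0], [0.0, -0.0, -1.0]]
force: [-0.4, -0.8, -0.1]
opening: 0.616
```

Emit:
send_rows(moves=[0, 0, 0, 0.1, 0, -3, 0.3, 0, 0, 0, 0, 0, -3, 0.3, 0, 0, 0, 0, 0, -2.5, 0.3, 0, 0, 0, 0, 0, -2, 0.3, 0, 0, 0, 0, 0, 0, 0.3])

```text
time_s: 16.6
position: [0.5924, 0.1261, 0.2597]
tcp_rot: [[0.004, 1.0, -0.007], [1.0, -0.004, -0.0], [-0.0, -0.007, -1.0]]
force: [-0.6, -0.2, -0.5]
opening: 0.65
```

```bash
python3 - <<'E'
from h import *
c=grab('scene','s12'); a=c['pixels'][90:240,240:420,::-1]; cv2.imwrite('pics/z14.png',cv2.resize(a,(720,600),interpolation=2))
E
```

```text
(no output)
```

View pics/z14.png

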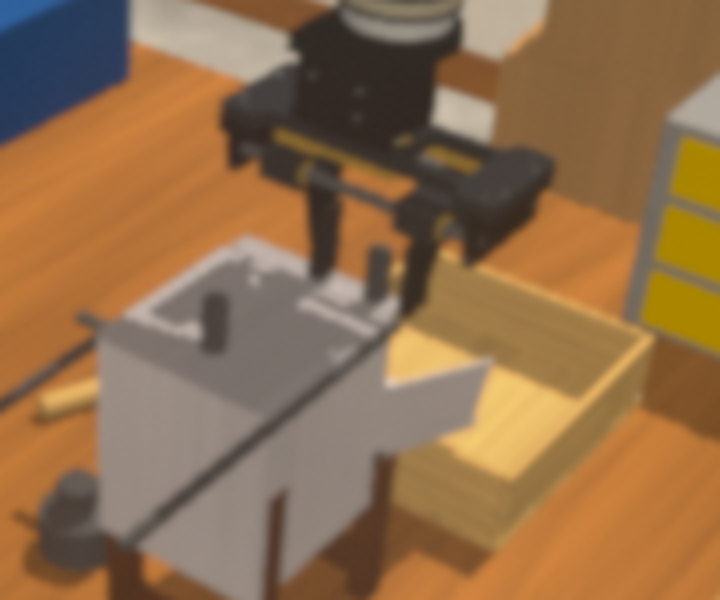

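Emit:
send_rows(moves=[0, 0, 0, 0.2, 0.1, 0.3, -1, 0, 0, 0, 0, 0, 0, -1, 0, 0, 0, 0, 0, 0, -1, 0, 0, 0, 0, 0, 0, -1, 0, 0, 0, 0, 0, 0, -1, 0, 0, 0, 0, 0, 0, -1, 0, 0, 0, 0, 0, 0, -1, 0, 0, 0, 0, 0, 0, -1, 0, 0, 0, 0, 0, 0, -1])

```text
time_s: 17.55
position: [0.5968, 0.1286, 0.2657]
tcp_rot: [[0.002, 1.0, 0.0], [1.0, -0.002, 0.0], [0.0, 0.0, -1.0]]
force: [-0.5, 0.8, 1.1]
opening: 0.177
```

Emit:
send_rows(moves=[0, 0, 0, -1, 0, 0, -1, 0, 0, 0, -2, 0, 0, -1, 0, 0, 0, -2, 0, 0, -1, 0, 0, 0, -2, 0, 0, -1, 0, 0, 0, -2, 0, 0, -1, 0, 0, 0, -2, 0, 0, -1, 0, 0, 0, -1, 0, 0, -1, 0, 0, 0, 0, 0, 0, -1])

```text
time_s: 18.35
position: [0.4745, 0.1282, 0.2656]
tcp_rot: [[0.002, 1.0, -0.003], [1.0, -0.002, -0.001], [-0.001, -0.003, -1.0]]
force: [-1.5, -3.0, -0.1]
opening: 0.174
```

```bash
python3 - <<'E'
from h import *
c=grab('scene','s13'); a=c['pixels'][90:240,240:420,::-1]; cv2.imwrite('pics/z15.png',cv2.resize(a,(720,600),interpolation=2))
E
```

```text
(no output)
```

View pics/z15.png

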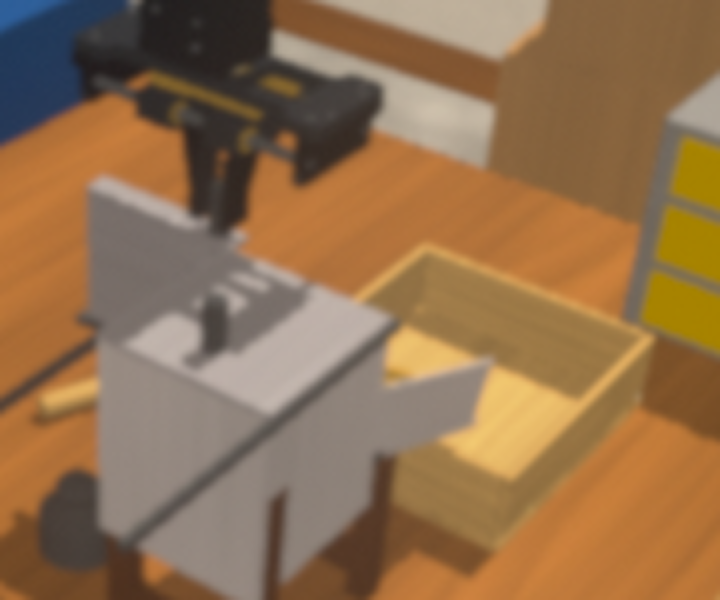

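The gate is open, and brass is just showing at (398,372). Waiting for the ring to slide.

Emit:
send_rows(moves=[0, 0, 0, 0, 0, 0, -1, 0, 0, 0, 0, 0, 0, -1, 0, 0, 0, 0, 0, 0, -1, 0, 0, 0, 0, 0, 0, -1, 0, 0, 0, 0, 0, 0, -1, 0, 0, 0, 0, 0, 0, -1, 0, 0, 0, 0, 0, 0, -1, 0, 0, 0, 0, 0, 0, -1, 0, 0, 0, 0, 0, 0, -1, 0, 0, 0, 0, 0, 0, -1, 0, 0, 0, 0, 0, 0, -1, 0, 0, 0, 0, 0, 0, -1])

```text
time_s: 19.6
position: [0.4772, 0.1283, 0.2656]
tcp_rot: [[0.003, 1.0, 0.001], [1.0, -0.003, -0.001], [-0.001, 0.001, -1.0]]
force: [2.3, -5.7, 1.4]
opening: 0.175
```

```bash
python3 - <<'E'
from h import *
c=grab('scene','s14'); a=c['pixels'][90:240,240:420,::-1]; cv2.imwrite('pics/z16.png',cv2.resize(a,(720,600),interpolation=2))
c=grab('top','t14'); a=c['pixels'][150:300,90:290,::-1]; cv2.imwrite('pics/z16t.png',cv2.resize(a,(800,600),interpolation=2))
E
```

```text
(no output)
```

View pics/z16.png

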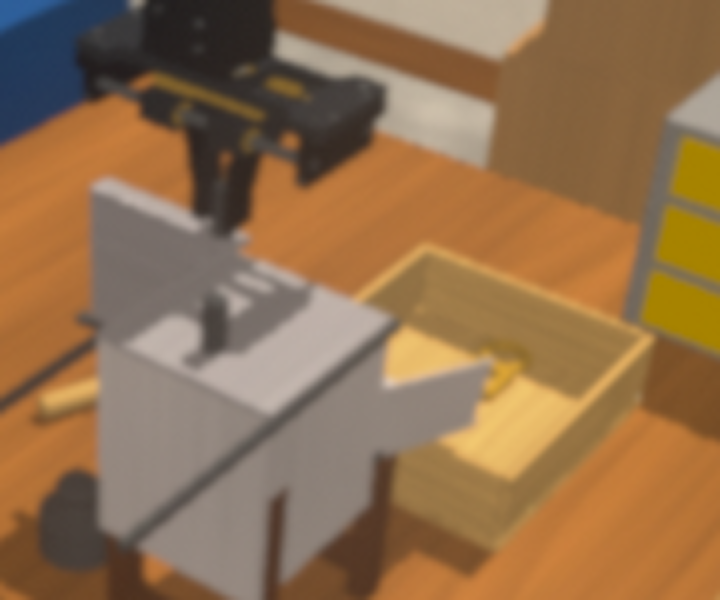

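View pics/z16t.png

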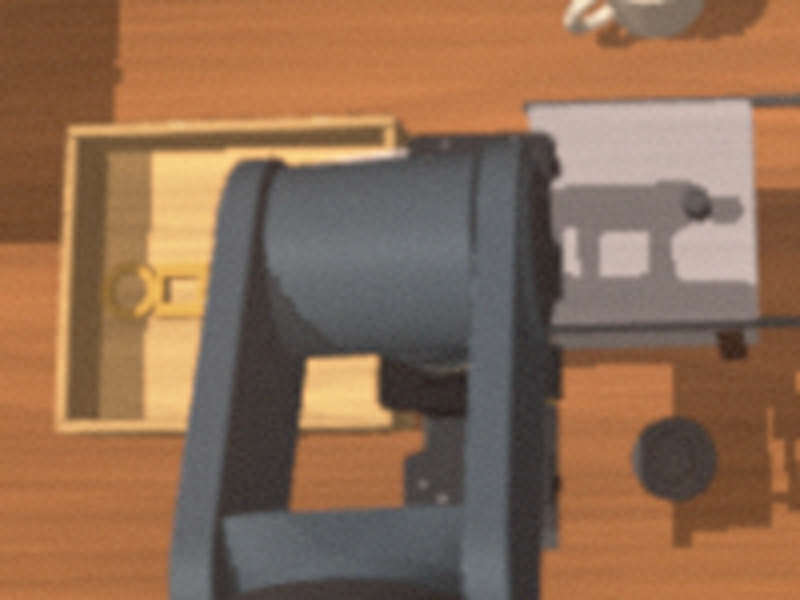

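The ring is in the crate, with its eye at (180,290) in the top crop. Shutting the gate.

Emit:
send_rows(moves=[0, 0, 0, 1, 0, 0, -1, 0, 0, 0, 2, 0, 0, -1, 0, 0, 0, 2, 0, 0, -1, 0, 0, 0, 2, 0, 0, -1, 0, 0, 0, 2, 0, 0, -1, 0, 0, 0, 2, 0, 0, -1, 0, 0, 0, 1.2, 0, 0, -1, 0, 0, 0, 0, 0, 0, -1])

```text
time_s: 20.5
position: [0.5971, 0.1287, 0.2656]
tcp_rot: [[0.002, 1.0, -0.006], [1.0, -0.002, 0.0], [0.0, -0.006, -1.0]]
force: [-4.8, -3.3, 6.7]
opening: 0.173
```

Emit:
send_rows(moves=[0, 0, 0, 0.3, 0, 0, -1, 0, 0, 0, 0, 0, 0, -1])

```text
time_s: 20.7
position: [0.5971, 0.1287, 0.2655]
tcp_rot: [[0.002, 1.0, -0.011], [1.0, -0.002, -0.0], [-0.0, -0.011, -1.0]]
force: [-8.5, -4.7, 8.7]
opening: 0.171
```

Firm stop at x = 0.597, the starting value. Releasing and retreating upward.

Emit:
send_rows(moves=[0, 0, 0, -0.3, 0, 0, -1, 0, 0, 0, 0, 0, 0, 0.1, 0, 0, 0, 0, 0, 0, 0.1, 0, 0, 0, 0, 0, 0, 0.1, 0, 0, 0, 0, 0, 0, 0.1, 0, 0, 0, 0, 0, 0, 0.1, 0, 0, 0, 0, 0, 2, 0.1, 0, 0, 0, 0, 0, 3, 0.1, 0, 0, 0, 0, 0, 3, 0.1, 0, 0, 0, -1, -4, 2, 0.1, 0, 0, 0, -1, -4, 0, 0.1, 0, 0, 0, -1, -5, 0, 0.1, 0, 0, 0, -1, -5, 0, 0.1, 0, 0, 0, -1, -5, 0, 0.1, 0, 0, 0, 0, -5, 0, 0.1, 0, 0, 0, 0, 0, 0, 0.1, 0, 0, 0, 0, 0, 0, 0.1])

```text
time_s: 22.4
position: [0.5492, -0.1497, 0.3652]
tcp_rot: [[0.005, 1.0, -0.0], [1.0, -0.005, 0.001], [0.001, -0.0, -1.0]]
force: [-0.3, 0.5, 0.5]
opening: 0.553
```

```bash
python3 - <<'E'
from h import *
c=grab('scene','s15')
c=grab('top','t15')
a=c['pixels'][150:300,90:290,::-1]; cv2.imwrite('pics/z17t.png',cv2.resize(a,(800,600),interpolation=2))
for p in((214,180.5),(217,181),(216,182)): print(onz(c,p,.29))
E
```

```text
[0.59734109 0.13364461 0.29      ]
[0.59599695 0.12679949 0.29      ]
[0.59372874 0.12906566 0.29      ]
```

View pics/s15.png

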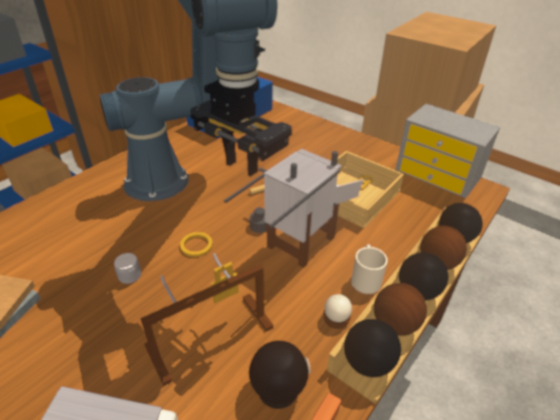

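View pics/z17t.png

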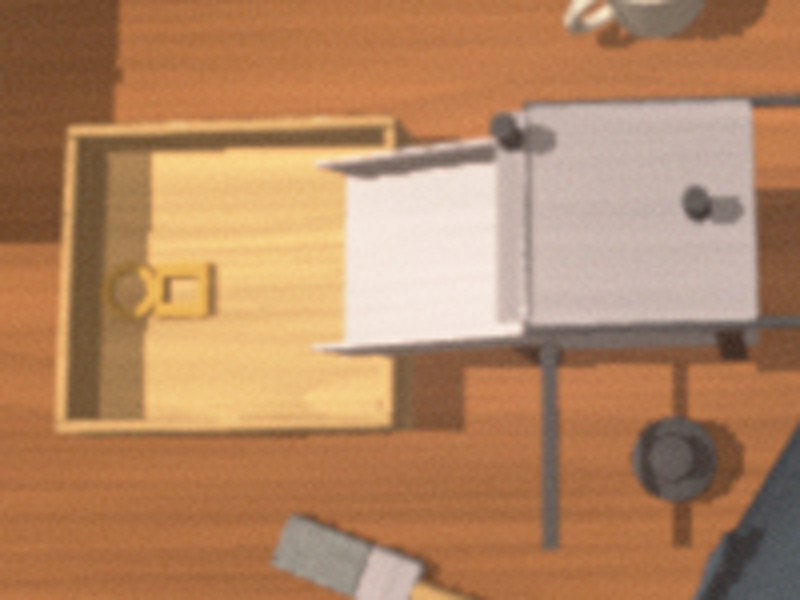

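The top view shows the ring at rest in the crate, with the shutter and gate both shut. The plate is still on its peg and the gripper is clear.

```bash
python3 -c "
from h import *
print(hand_in())"
```

```text
the job is handed in; nothing more can be done
None
```

I took the ring off the right-hand peg, lowered it into the chamber and shut the shutter. I then opened the gate so the ring slid into the crate, shut the gate again, backed off and handed in at about 22 s of the 62 s allowed.

**Last checks:** the pictures show the ring at rest in the crate and both doors shut. The plate is still on its peg and nothing else looks moved.
- **Shutter:** it held firm when pushed at 17–24 N.
- **Gate:** its knob is back at the x = 0.597 m where it started, held firm at about 8 N.

**What disagreed:** two shutter measurements left some doubt that it was fully shut, where 8 mm is the limit.
- **Travel:** the shutter moved only about 111 mm of its nominal 120 mm.
- **Knob spacing:** the shutter and gate knobs measured about 108 mm apart along the chute, not 100 mm.

I judged it shut from the firm stop, the sheet lying flush with the chamber's back wall, and the position of the chute's lower lip.

One move call was also refused whole because I miscounted its numbers; I resent it and nothing was affected.

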